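# Clamp the jade glaze test bar for grinding

### The arm

A 7-joint arm with a two-finger parallel gripper is mounted at the origin on the work surface. World frame = base frame: x ahead of the robot, y to its left, z up, the work surface at z = 0. Lengths are in m, angles in rad, forces in N, time in s.
With the tool pointing down it reaches from about 0.4 to 0.875 m from the base axis. Payload 19.3 kg.
Tool frame: the origin (TCP) lies where the fingers leave the gripper's body, on its centre line; the fingertips stand bot.tip_reach ahead of it and the grasp point (between the pads) lies 54 mm ahead of it (bot.tip_reach is the distance from the TCP to the fingertips, in m); z points along the fingers, y is the line along which they close (so a half turn about z gives the same grasp; the last joint's range is limited). The gripper opens to 85 mm and grips with 20 to 120 N. Pads are 22 mm wide; open, the fingers measure 114 mm over their backs; the gripper's body (76 mm by 85 mm) begins 54 mm behind the grasp point. The pads swing forward as they close: fully open they stand 13 mm farther back than shut.
Start: joints at [1.079, 0.521, -0.036, 1.599, 0.021, 1.021, -0.113], TCP at [0.256, -0.57, 0.304] pointing down, gripper open.
Joint ranges: [-2.91, 2.91], [-0.3, 2.13], [-1.5, 1.42], [0.17, 2.43], [-1.26, 4.41], [0.16, 1.93], [-2.52, 2.52]. Speed limits (rad/s): [1.89, 1.89, 2.39, 2.39, 3.01, 3.01, 3.01].

### API

Orientations are given as [roll, pitch, yaw] about the fixed x, y, z axes, in that order (R = Rz(yaw) Ry(pitch) Rx(roll)).
In Python, from workcell import bot gives the robot as it stands. The module is installed in compiled form; this text tells all that it offers.
- The arm moves only by the shell command python3 -m jog 'ROWS' [FORCE]. ROWS is JSON, a list that holds one entry, the list of rows, each a list of 7 numbers: the shift along the tool's x, y, z in mm, then the turn, a rotation vector about the tool's x, y, z in rad, then the opening, from 0 (shut) to 1 (fully open). In form: [[[tx, ty, tz, wx, wy, wz, fingers], ...]]. A call has 1 to 5 rows; each row shifts and turns the commanded pose from where the row before left it, along the tool's axes as they then stand; what a row does not reach is not made up. A row lasts 1/10 s, in which the tool goes at most 50 mm and 8.59 degrees, less where a joint would pass 70% of its speed; a pose out of reach is approached as far as the arm can. A call is refused whole if a number of a shift passes 50 or a number of a turn 0.15, either way. A call with a gripper value outside its range is refused whole. The fingers move at their own pace and stop on an object; FORCE is the grip in N (left out, the last holds). Time passes only in rows, so rows that do not move let the fingers close. It gives the time, the measured TCP pose, the force, the opening and the grip force at its end, in the units of the state.
- bot.observe(): the state, without advancing time (a new reading comes with each control period).
- bot.grab_frame(name): name is "scene" or "side" or "wrist"; returns a dict with "img" (400x640x3 uint8, red, green, blue), "intrinsics" (3x3 intrinsics, pixels), "k1" (the pictures are not rectified: a ray, as slopes to the right and down, at radius r is drawn at 1 + k1 r^2 times it, then the intrinsics apply), "R" (3x3) and "t" (3): a world point X has camera coordinates R X + t; the wrist camera has in their place "tool_from_camera" (4x4, takes a point from camera to tool coordinates, whose origin is the TCP and whose axes are the flange's). Camera axes: x right, y down, z forward; pixel columns grow to the right and rows downward; lengths in m; the calibration is good to about 2 mm. A picture is of the moment at which its call begins: read the wrist's pose just before it. There is no depth.
- bot.job_done(): hands the job in; it is judged then, once.
Trained networks look in a picture, given as the dict that the camera call returned (one of the last four; its "shot" number tells which), for a name from the list of things; names that differ only in an ending like _2 or _b are one class to them, and where a whole thing is asked for, a point or a joint stands for the part that bears it (a point fixed in the world has none). Each returns a list of dicts, best first, with "conf" (0 to 1); they miss things now and then, are a little off and sometimes report something else, mostly with a low value. They report only what shows in the picture. A call takes as long as a camera call. They do not tell look-alikes from the thing itself.
- bot.trace(query, picture): "region" (400x640 bool, what is visible of it).
- bot.spot_point(query, picture): "xyz" ([x, y, z] in m, in world coordinates, good to about 4 mm: a listed point, or the origin of a listed thing).
The state is a dict: "clock": time; "qpos": joint angles; "qd": joint speeds; "joint_efforts": joint torques, N m; "position": TCP position; "tool_rot": TCP orientation; "force": force on the tool from outside, world axes, zero at the start; "moment": the same for the moment, N m; "grip_width": finger opening in m; "finger_force": force on a finger pad.
Only numpy, scipy, OpenCV 4.12 (cv2) and the standard library are available. Lean on these libraries where they do the work, as an engineer would, in place of code of your own. Each camera call takes 0.05 s, during which the arm holds its last target. There are 200 camera calls.

### The job

Pluck the jade-green glaze test bar out of the pocket tray and lay it upright (bare clay foot down), lengthwise and centred, on the steel bed of the green clamping fixture between its two jaws; let go of it. Then screw the fixture's black knurled knob clockwise, regripping as needed, until the sliding jaw holds the bar firmly end to end against the fixed jaw, and let go. The bar chips easily, so do not drop it; leave the other bars in their pockets and the other loose things on the bench as they are.

Things in the scene. Friction and masses are not known exactly. Their poses are not given: they have to be found in the camera images.
- bar_jade_center (a point): centre (half-way up) of the jade-green glazed ceramic test bar, a loose block 110 x 26 x 28 mm (x: length, y: width, z: up), about 0.12 to 0.24 kg, with a bare terracotta foot and a paler green stripe on top; it stands in one of the tray's four pockets, which one varies, and rises 16 mm above the tray's top face
- bar_blue_center (a point): same point of the dark blue bar, same size, in another pocket
- bar_red_center (a point): same point of the dark red bar, same size, in another pocket
- bar_black_center (a point): same point of the black-brown bar, same size, in another pocket
- tray: fixed dark wooden pocket tray 150 x 240 x 20 mm (x, y, z), origin at the centre of its underside; four pockets in a row along y at -87, -29, 29, 87 mm, each 116 (x) x 31 (y) mm and 12 mm deep (floor 8 mm above the bench), so 32 mm is free between neighbouring bars above the tray
- fixture_bed (a point): centre of the steel bed's top face (18 mm above the bench, 50 mm wide) in the green clamping fixture, which is fixed to the bench; x along the bed towards the sliding jaw and the knob, z up. The fixed jaw's face is at x = -60 mm. A bar centred here is clear of both jaws while the knob reads under 2 rad. Jaws 60 mm wide, up to 26 mm above the bed
- jaw: the aluminium sliding jaw with a rubber face; origin at bed height in the middle of the face that meets the bar, axes as fixture_bed: its x there is 64 mm less 3.5 mm for each rad of the knob, until it meets resistance (sprung). Behind it the gearbox under the knob spans x 87 to 143 mm and stands 46 mm above the bench
- knob_grip (a point): on the upright axis of the black knurled knob (round, diameter 40 mm, 32 mm high), 18 mm above its underside, which is 50 mm above the bench; 115 mm from fixture_bed along its x. A white line marks its top
- knob (a joint): knob angle in rad: grows as the knob is turned clockwise seen from above; from 0 (jaw fully open) to a stop at 5.2; starts between 0 and 1. The jaw meets a bar lying against the fixed jaw at about 4.0 (it pushes the bar along the bed before that) and from there a spring behind the jaw makes it grip harder, from 5 N up to 26 N at the stop; firmly held from about 4.3. Stays where it is left; turns with about 0.13 N m, 0.22 N m at the stop
- glaze_jar: loose green glass jar, 100 mm high, origin under its centre; to be left alone
- white_pot: loose small white pot, 62 mm high, origin under its centre; to be left alone
- brush: loose brush 180 mm long; to be left alone
- rub_stone: loose grey rubbing stone 100 x 45 x 25 mm; to be left alone
- cup: loose blue cup, 85 mm high, origin under its centre; to be left alone
Things that resemble listed ones, but are neither listed nor needed, are in the scene too. Leave any pink look-alike of the part that bears bar_jade_center alone.

How it is judged:
By the outcome, as a careful person would: the job done as asked, in the order asked, and still so for the second after the job is handed in, with the robot touching nothing.
It also fails if it takes over 61 s, if anything falls off the work surface, if the arm or the gripper's body presses on something with over 40 N, if the wrist force passes 120 N, or if a joint passes its speed limit or range.

## Working session

There is one attempt and no reset: what is moved stays moved. The work goes in short steps, Python scripts to look and compute and a shell command to move; the robot and the scene stay as the last step left them, time stands still between calls to the robot, and variables do not carry over. Pictures are saved under pics/ and viewed, at most 10 in all, crops included, and the job is handed in when it is done.

```bash
mkdir -p pics; cat > h.py <<'E'
import numpy as np, cv2
from workcell import bot
from scipy.spatial.transform import Rotation as Ro
def save(p,n): cv2.imwrite('pics/'+n,p["img"][:,:,::-1])
E
python3 - <<'E'
from h import *
o=bot.observe();print({k:np.round(v,3).tolist() for k,v in o.items()},bot.tip_reach)
for c in("scene","side"):
    p=bot.grab_frame(c);save(p,c+'0.png')
    for q in("bar_jade_center","bar_blue_center","bar_red_center","bar_black_center","tray","fixture_bed","jaw","knob_grip","glaze_jar","white_pot","brush","rub_stone","cup"):
        r=bot.spot_point(q,p);print(c,q,[(round(d["conf"],2),np.round(d["xyz"],3).tolist()) for d in r[:3]])
E
```

```text
{'clock': 0.0, 'qpos': [1.079, 0.522, -0.036, 1.6, 0.021, 1.021, -0.113], 'qd': [-0.0, -0.0, 0.001, 0.001, 0.0, 0.0, 0.001], 'joint_efforts': [-0.001, -92.712, 1.979, -36.994, 0.018, 0.008, -0.0], 'position': [0.256, -0.57, 0.303], 'tool_rot': [-3.14, 0.0, 0.422], 'force': [0.174, 0.098, 0.037], 'moment': [0.048, -0.024, 0.015], 'finger_force': 0.0, 'grip_width': 0.085} 0.0726
scene bar_jade_center [(0.58, [0.308, 0.246, 0.013]), (0.55, [0.493, 0.166, 0.026])]
scene bar_blue_center [(0.86, [0.52, 0.281, 0.02])]
scene bar_red_center [(0.69, [0.52, 0.279, 0.021]), (0.59, [0.484, 0.111, 0.021])]
scene bar_black_center [(0.85, [0.509, 0.229, 0.024])]
scene tray [(0.93, [0.503, 0.201, -0.004])]
scene fixture_bed [(0.79, [0.513, -0.246, 0.019])]
scene jaw [(0.51, [0.569, -0.235, 0.019]), (0.47, [0.514, -0.243, 0.016])]
scene knob_grip [(0.87, [0.628, -0.227, 0.063])]
scene glaze_jar [(0.73, [0.732, -0.024, 0.002])]
scene white_pot [(0.57, [0.372, 0.001, -0.002])]
scene brush [(0.96, [0.373, 0.001, -0.004]), (0.72, [0.494, 0.17, 0.025])]
scene rub_stone [(0.61, [0.445, -0.428, -0.001])]
scene cup [(0.86, [0.713, 0.294, -0.001])]
side bar_jade_center [(0.83, [0.315, 0.246, 0.011]), (0.72, [0.5, 0.17, 0.023])]
side bar_blue_center [(0.85, [0.524, 0.28, 0.02])]
side bar_red_center [(0.85, [0.484, 0.11, 0.022]), (0.25, [0.505, 0.2, 0.002])]
side bar_black_center [(0.73, [0.506, 0.222, 0.023])]
side tray [(0.9, [0.503, 0.194, 0.001])]
side fixture_bed [(0.71, [0.576, -0.235, 0.016]), (0.66, [0.443, -0.429, 0.001]), (0.63, [0.513, -0.248, 0.02])]
side jaw [(0.51, [0.575, -0.234, 0.018])]
side knob_grip [(0.54, [0.629, -0.233, 0.07])]
side glaze_jar [(0.97, [0.734, -0.021, -0.003])]
side white_pot [(0.95, [0.745, 0.138, 0.001])]
side brush [(0.83, [0.372, 0.001, -0.004])]
side rub_stone [(0.67, [0.444, -0.425, -0.002]), (0.4, [0.509, 0.223, 0.021])]
side cup [(0.78, [0.713, 0.297, 0.0]), (0.59, [0.374, 0.0, 0.001])]
```

View pics/scene0.png

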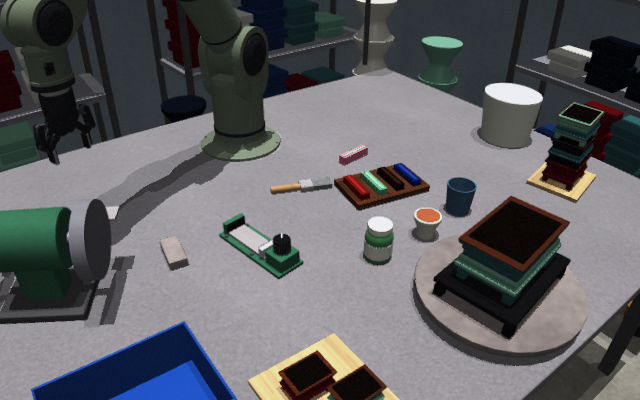

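View pics/side0.png

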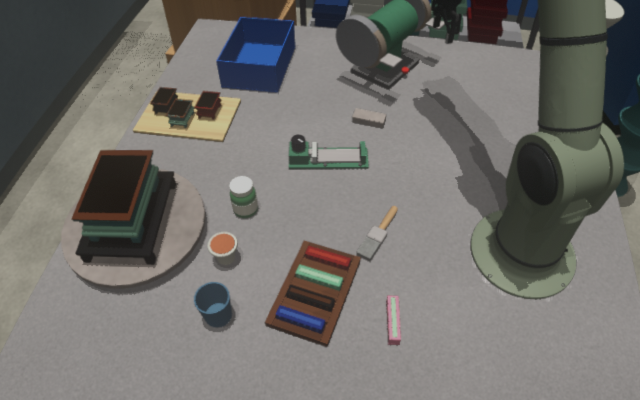

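The candidates for the jade bar are the one in the tray (scene 374,181; side 319,276) and a pink-sided bar on the bench (scene 353,154; side 393,318). The tray one fits: it is green all over with a paler stripe and sits in a pocket. I'll check it in a crop.

```bash
python3 - <<'E'
import cv2
a=cv2.imread('pics/side0.png')[235:350,260:410];cv2.imwrite('pics/c1.png',cv2.resize(a,None,fx=5,fy=5,interpolation=cv2.INTER_CUBIC))
E
python3 -m jog '[[[30,-20,0,0,0,0,0.52],[38,-25,0,0,0,0,0.52],[38,-25,0,0,0,0,0.52],[38,-25,0,0,0,0,0.52],[38,-25,0,0,0,0,0.52]]]'
python3 -m jog '[[[38,-25,0,0,0,0,0.52],[38,-25,0,0,0,0,0.52],[30,-20,0,0,0,0.135,0.52],[12,-4,0,0,0,0.135,0.52],[0,0,0,0,0,0,0.52]]]'
cat >> h.py <<'E'
def wrist(n=None):
    o=bot.observe();p=bot.grab_frame("wrist")
    if n: save(p,n)
    T=np.eye(4);T[:3,:3]=Ro.from_euler('xyz',o["tool_rot"]).as_matrix();T[:3,3]=o["position"]
    return o,p,T@np.array(p["tool_from_camera"])
def toworld(uv,z,p,C):   # pixels -> world points at height z
    K=np.array(p["intrinsics"]);k=p["k1"];d=(np.atleast_2d(uv).astype(float)-K[:2,2])/[K[0,0],K[1,1]]
    s=d.copy()
    for _ in range(20): s=d/(1+k*(s**2).sum(1,keepdims=True))
    r=np.c_[s,np.ones(len(s))]@C[:3,:3].T
    return C[:3,3]+r*((z-C[2,3])/r[:,2:])
def rect(mask,z,p,C):
    m=mask.astype(np.uint8);c=max(cv2.findContours(m,0,1)[0],key=cv2.contourArea)[:,0]
    w=toworld(c,z,p,C)[:,:2].astype(np.float32)
    return cv2.minAreaRect(w*1000)
def show(qs,p):
    for q in qs:
        r=bot.spot_point(q,p);print(q,[(round(d["conf"],2),np.round(d["xyz"],4).tolist()) for d in r[:3]])
def state():
    o=bot.observe();print({k:np.round(o[k],4).tolist() for k in("clock","position","tool_rot","qpos","force","grip_width","finger_force")},bot.tip_reach)
E
python3 - <<'E'
from h import *
o,p,C=wrist('w1.png');state();print(np.round(p["tool_from_camera"],3))
show(["fixture_bed","jaw","knob_grip"],p)
E
```

```text
clock: 1.9
position: [0.3735, -0.3847, 0.3041]
tool_rot: [3.141, -0.0, 0.422]
force: [0.7, -0.2, -0.1]
grip_width: 0.0446
finger_force: 0.0
clock: 2.4
position: [0.4527, -0.27, 0.304]
tool_rot: [-3.141, -0.001, 0.152]
force: [0.1, 0.4, 0.4]
grip_width: 0.0444
finger_force: 0.0
{'clock': 2.45, 'position': [0.4516, -0.2713, 0.3039], 'tool_rot': [3.1414, 0.0, 0.1552], 'qpos': [0.4871, 0.3665, -0.0762, 1.8556, 0.0345, 0.9207, -1.0206], 'force': [-0.5935, -0.7965, -0.0009], 'grip_width': 0.0444, 'finger_force': 0.0} 0.0726
[[ 0.    -0.955 -0.296  0.075]
 [ 1.     0.    -0.     0.002]
 [ 0.    -0.296  0.955 -0.07 ]
 [ 0.     0.     0.     1.   ]]
fixture_bed [(0.81, [0.5125, -0.2474, 0.018])]
jaw [(0.64, [0.5747, -0.2378, 0.0155])]
knob_grip []
```

View pics/c1.png

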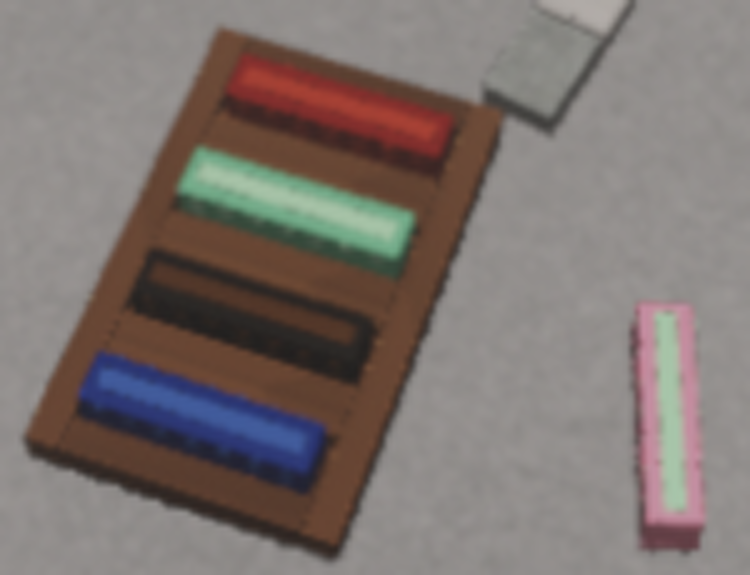

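View pics/w1.png

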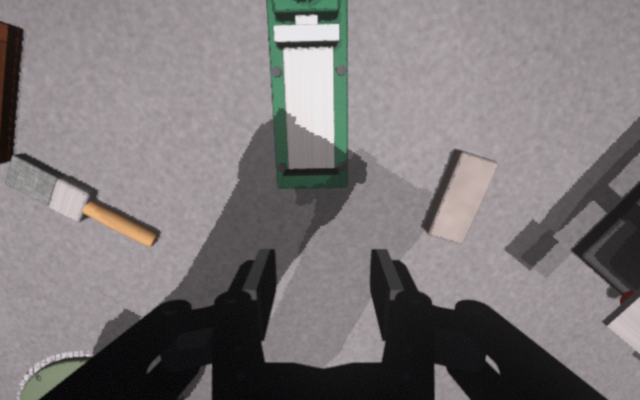

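The crop shows the jade bar in the tray's second pocket, next to the red one. The loose bar is pink with a green top, so it stays. The wrist view shows the bed at (283–335, 47–168), with the sliding jaw at (306,33).

```bash

python3 - <<'E'
from h import *
o,p,C=wrist()
g=cv2.cvtColor(p["img"],cv2.COLOR_RGB2GRAY).astype(int)
h=cv2.cvtColor(p["img"],cv2.COLOR_RGB2HSV)
grn=((h[...,0]>60)&(h[...,0]<95)&(h[...,1]>120))
L=[];R=[];
for r in range(60,182,6):
    c=np.where(grn[r,240:370])[0]+240;L.append((c.min(),r));R.append((c.max(),r))
for z in (0.012,):
  l=toworld(L,z,p,C);rr=toworld(R,z,p,C);m=(l+rr)/2
  print("width",np.median(np.linalg.norm(l-rr,axis=1)))
  for P in(l,rr,m):
    v=cv2.fitLine(P[:,:2].astype(np.float32),cv2.DIST_HUBER,0,.01,.01).ravel();print(np.arctan2(v[1],v[0])%np.pi,v[2:])
# fixed jaw face at bed, and jaw front
print(toworld([(313,170)],.018,p,C),toworld([(309,44)],.02,p,C))
E
python3 -m jog '[[[0,-30,0,0,0,0.1,0.52],[0,-50,0,0,0,0.1,0.52],[0,-50,0,0,0,0.1,0.52],[0,-50,0,0,0,0.07,0.52],[0,-50,0,0,0,0,0.52]]]'
python3 -m jog '[[[0,-50,0,0,0,0,0.52],[0,-45,0,0,0,0,0.52],[-5,-40,0,0,0,0,0.52],[-5,-30,0,0,0,0,0.52],[0,0,0,0,0,0,0.52]]]'
python3 - <<'E'
from h import *
o,p,C=wrist('w2.png');state()
show(["bar_jade_center","bar_red_center","bar_black_center","tray"],p)
for d in bot.trace("bar_jade_center",p)[:2]: print(d["conf"],rect(d["region"],.036,p,C))
E
```

```text
clock: 3.15
position: [0.4642, -0.043, 0.3042]
tool_rot: [3.141, -0.001, -0.221]
force: [1.1, -0.7, -0.4]
grip_width: 0.0447
finger_force: 0.0
clock: 3.65
position: [0.4906, 0.1226, 0.3038]
tool_rot: [-3.14, 0.0, -0.213]
force: [-0.2, -1.1, 0.8]
grip_width: 0.0442
finger_force: 0.0
{'clock': 3.7, 'position': [0.4906, 0.1201, 0.3038], 'tool_rot': [-3.1414, 0.0003, -0.2151], 'qpos': [-0.2183, 0.3362, -0.1757, 1.9045, 0.0728, 0.9071, -2.2152], 'force': [0.4386, -0.3218, -0.3477], 'grip_width': 0.0445, 'finger_force': 0.0} 0.0726
bar_jade_center [(0.94, [0.4951, 0.1705, 0.0246]), (0.76, [0.3091, 0.2418, 0.0142])]
bar_red_center [(0.86, [0.4856, 0.108, 0.0258])]
bar_black_center []
tray []
0.76 ((497.8213195800781, 165.87359619140625), (30.597610473632812, 113.30929565429688), 80.12153625488281)Traceback (most recent call last):
  File "<stdin>", line 8, in <module>
    return umr_minimum(a, axis, None, out, keepdims, initial, where)
ValueError: zero-size array to reduction operation minimum which has no identity
```

View pics/w2.png

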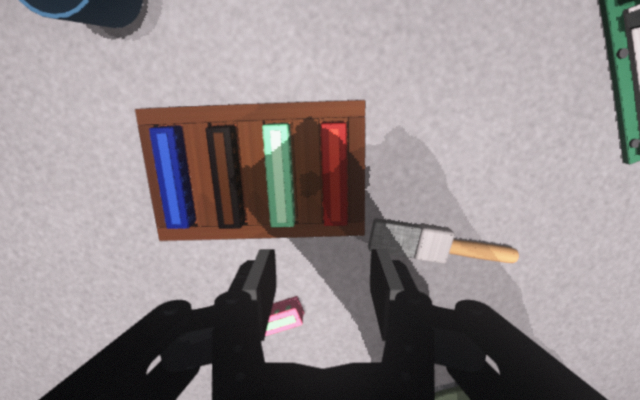

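The w2 view shows the jade bar at (278,175), between black (225,175) and red (334,172). I'll take the yaw from the tray corners and from the bars' stripes.

```bash

python3 - <<'E'
from h import *
o,p,C=wrist()
c=toworld([(136,109),(365,100),(365,235),(160,241)],.02,p,C)[:,:2];print(c.round(4).tolist(),c.mean(0))
for a,b in((0,1),(1,2),(2,3),(3,0)):
    d=c[b]-c[a];print(np.linalg.norm(d),np.arctan2(d[1],d[0]))
I=p["img"].astype(int);
m=(I[...,1]>I[...,0]+25)&(I[...,1]>130); m[:,:250]=0;m[:,305:]=0;m[:110]=0;m[240:]=0
print(m.sum(),rect(m,.036,p,C)); np.save('m.npy',m)
im=p["img"].copy();im[m]=[255,0,255];cv2.imwrite('pics/m.png',cv2.resize(im[90:260,120:400],None,fx=2.8,fy=2.8)[:,:,::-1])
E
```

```text
[[0.5979, 0.2914], [0.5537, 0.0578], [0.4071, 0.085], [0.4514, 0.3199]] [0.50252406 0.18852731]
0.2377733428280376 -1.7580853491004482
0.14905565568647489 2.958426077520063
0.2390455664470921 1.3844281578389073
0.14927596367825363 -0.19169463585641833
2095 ((497.6282958984375, 168.0045928955078), (26.087099075317383, 108.04830169677734), 78.23226928710938)
```

```bash

python3 -m jog '[[[-3,-28,10,0,0,-0.015,0.52],[0,-20,25,0,0,0,0.52],[0,0,35,0,0,0,0.52],[0,0,30,0,0,0,0.52],[0,0,0,0,0,0,0.52]]]'
python3 - <<'E'
from h import *
o,p,C=wrist('w3.png');state()
show(["bar_jade_center","bar_red_center","bar_black_center"],p)
I=p["img"].astype(int);
m=((I[...,1]>I[...,0]+25)&(I[...,1]>130)).astype(np.uint8)
n,l,s,_=cv2.connectedComponentsWithStats(m)
for i in range(1,n):
    if s[i,4]>800: print(s[i],rect(l==i,.036,p,C))
E
```

```text
clock: 4.5
position: [0.4965, 0.1658, 0.201]
tool_rot: [3.139, 0.004, -0.204]
force: [-0.2, 0.4, 0.6]
grip_width: 0.0441
finger_force: 0.0
{'clock': 4.55, 'position': [0.4974, 0.1662, 0.2032], 'tool_rot': [3.1399, 0.0024, -0.2037], 'qpos': [-0.3061, 0.5066, -0.1727, 1.9461, 0.1292, 0.7022, -2.331], 'force': [0.2963, 0.5684, 0.5126], 'grip_width': 0.0449, 'finger_force': 0.0} 0.0726
bar_jade_center [(0.71, [0.495, 0.1699, 0.0254])]
bar_red_center [(0.56, [0.4877, 0.1065, 0.0236]), (0.25, [0.5161, 0.2811, 0.0215])]
bar_black_center [(0.86, [0.5102, 0.2233, 0.0215])]
[ 298  129   38  141 3698] ((497.09991455078125, 166.8706512451172), (25.8511905670166, 108.69462585449219), 79.84749603271484)
```

View pics/w3.png

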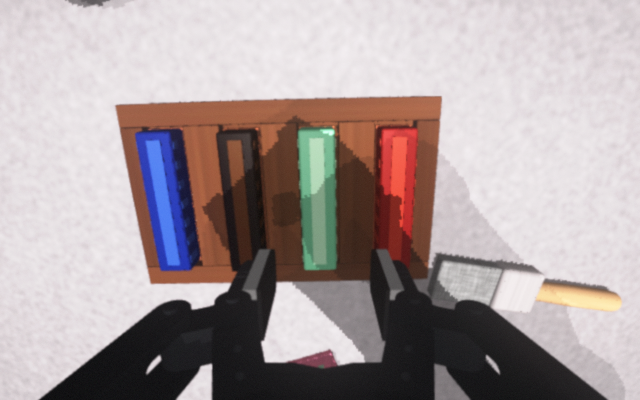

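The jade bar is at (318,200), centred between the fingers, and the gaps either side are clear. I'll descend and grip.

```bash

python3 -m jog '[[[0,-1,20,0,0,-0.02,0.52],[0,0,30,0,0,0,0.52],[0,0,30,0,0,0,0.52],[0,0,15,0,0,0,0.52],[0,0,5,0,0,0,0.52]]]'
python3 -m jog '[[[0,0,5,0,0,0,0.52],[0,0,0,0,0,0,0.52],[0,0,0,0,0,0,0.52]]]'
python3 - <<'E'
from h import *
o,p,C=wrist('w4.png');state()
E
```

```text
clock: 5.2
position: [0.4982, 0.1678, 0.1038]
tool_rot: [3.142, 0.0, -0.183]
force: [0.4, 1.1, 0.9]
grip_width: 0.0443
finger_force: 0.0
clock: 5.5
position: [0.4985, 0.168, 0.0999]
tool_rot: [-3.141, -0.001, -0.183]
force: [0.4, 0.4, -0.7]
grip_width: 0.0443
finger_force: 0.0
{'clock': 5.55, 'position': [0.4985, 0.168, 0.0998], 'tool_rot': [-3.1408, -0.0012, -0.1833], 'qpos': [-0.3374, 0.6826, -0.1364, 1.9899, 0.1872, 0.4794, -2.3641], 'force': [0.6219, -0.16, 0.4111], 'grip_width': 0.0442, 'finger_force': 0.0} 0.0726
```

View pics/w4.png

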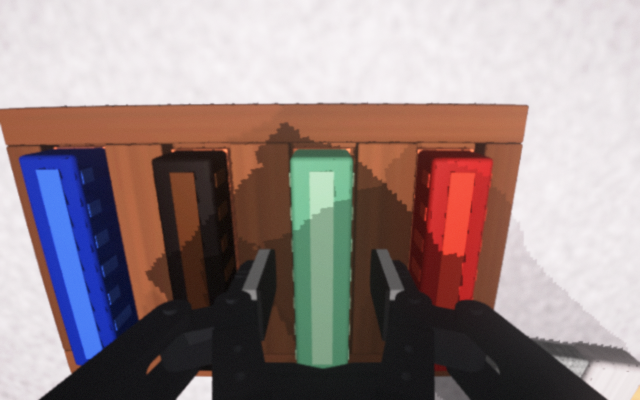

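The bar (291–353) is centred between the fingers (272–374). I'll close on it.

```bash

python3 -m jog '[[[0,0,3,0,0,0,0.52],[0,0,0,0,0,0,0.2],[0,0,0,0,0,0,0.1],[0,0,0,0,0,0,0.0],[0,0,0,0,0,0,0.0]]]' 60
python3 -m jog '[[[0,0,0,0,0,0,0.0],[0,0,-5,0,0,0,0],[0,0,-10,0,0,0,0],[0,0,-10,0,0,0,0],[0,0,0,0,0,0,0.0]]]' 60
```

```text
clock: 6.05
position: [0.4981, 0.1679, 0.0962]
tool_rot: [-3.142, -0.0, -0.183]
force: [-2.2, -0.8, 5.9]
grip_width: 0.024
finger_force: 59.5
clock: 6.55
position: [0.4987, 0.1681, 0.1226]
tool_rot: [-3.14, -0.002, -0.183]
force: [0.4, 1.1, -2.7]
grip_width: 0.0242
finger_force: 59.4
```

```bash

python3 -m jog '[[[0,0,-20,0,0,0,0],[0,0,-30,0,0,0,0],[0,0,-30,0,0,0,0],[0,10,-25,0,0,0,0],[5,25,-15,0,0,0,0]]]'
python3 -m jog '[[[10,35,0,0,0,0,0],[10,45,0,0,0,0,0],[10,45,0,0,0,0,0],[10,45,0,0,0,0,0],[10,45,0,0,0,0,0]]]'
python3 -m jog '[[[10,45,0,0,0,0,0],[10,40,0,0,0,0,0],[8,35,0,0,0,-0.1,0],[0,0,0,0,0,-0.12,0],[0,0,0,0,0,-0.11,0]]]'
python3 - <<'E'
from h import *
o,p,C=wrist('w5.png');state()
show(["fixture_bed","jaw","knob_grip","bar_jade_center"],p)
T=np.eye(4);T[:3,:3]=Ro.from_euler('xyz',[3.1414,0,.1552]).as_matrix();T[:3,3]=[.4516,-.2713,.3039]
C1=T@np.array(p["tool_from_camera"])
for nm,uv,z in(("bedL",[(283,50),(291,165)],.018),("bedR",[(334,50),(335,165)],.018),("fixedface",[(291,170),(335,170)],.018),("jawtop",[(276,41),(338,41)],.044),("base",[(277,187),(347,187)],.0)):
    w=toworld(uv,z,p,C1)[:,:2];d=w[1]-w[0];print(nm,w.round(4).tolist(),np.arctan2(d[1],d[0])%np.pi)
E
```

```text
clock: 7.05
position: [0.4967, 0.1341, 0.2429]
tool_rot: [-3.14, -0.002, -0.18]
force: [0.6, -0.6, -2.5]
grip_width: 0.0243
finger_force: 59.5
clock: 7.55
position: [0.5063, -0.0898, 0.2411]
tool_rot: [-3.142, -0.0, -0.183]
force: [1.1, -0.5, -2.1]
grip_width: 0.0243
finger_force: 59.5
clock: 8.05
position: [0.5118, -0.2123, 0.2407]
tool_rot: [3.142, 0.0, 0.149]
force: [0.2, 0.5, -1.3]
grip_width: 0.024
finger_force: 59.5
{'clock': 8.1, 'position': [0.5119, -0.2117, 0.2408], 'tool_rot': [-3.1415, 0.0003, 0.1573], 'qpos': [0.4421, 0.4935, -0.2138, 1.8425, 0.1379, 0.8202, -1.2547], 'force': [-0.6546, -0.7097, -1.2233], 'grip_width': 0.0242, 'finger_force': 59.5253} 0.0726
fixture_bed [(0.67, [0.513, -0.2489, 0.0175])]
jaw [(0.81, [0.5746, -0.2341, 0.0157])]
knob_grip [(0.65, [0.627, -0.2227, 0.0666])]
bar_jade_center [(0.87, [0.5054, -0.2106, 0.1674])]
bedL [[0.5659, -0.2153], [0.4525, -0.238]] 0.19793555560912246
bedR [[0.5736, -0.2651], [0.4599, -0.2851]] 0.17403499507688203
fixedface [[0.447, -0.2387], [0.4544, -0.286]] 1.726017187317981
jawtop [[0.5696, -0.2114], [0.5782, -0.2672]] 1.7243762732492718
base [[0.4206, -0.224], [0.4332, -0.3044]] 1.7261409576232067
```

View pics/w5.png

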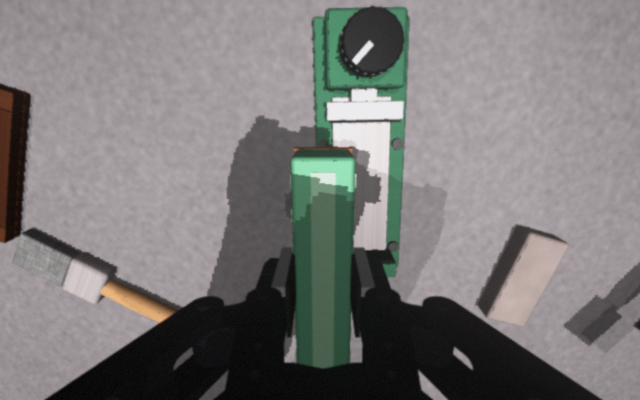

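w5 shows the held bar at (323,260). The bed is still to its right (332–390), the jaw is at (365,110), and the knob is at (372,41) with its line toward (355,62). The fixture yaw is uncertain (0.155–0.2), so I'll refine it.

```bash

python3 - <<'E'
from h import *
o,p,C=wrist()
f=lambda uv,z:toworld(uv,z,p,C)[:,:2]
def ang(w): d=w[1]-w[0];return np.arctan2(d[1],d[0])%np.pi
k=f([(371.5,41)],.082)[0];j=f([(327,101),(404,101),(328,121),(403,121)],.044)
print("knob",k,"jawtop",j.round(4).tolist(),ang(j[:2])-np.pi/2,ang(j[2:])-np.pi/2)
b=f([(386,245),(391,126)],.018);print("bedR",b,ang(b))
gb=f([(328,9),(408,8),(326,88),(405,89)],.046);print("gearbox",gb.round(4).tolist(),gb.mean(0),ang(gb[:2])-np.pi/2,ang(gb[[2,0]]),ang(gb[[3,1]]))
# image line fits
g=cv2.cvtColor(p["img"],cv2.COLOR_RGB2GRAY)
for l in cv2.createLineSegmentDetector().detect(g[0:290,305:420])[0][:,0]+np.array([305,0,305,0]):
    n=np.hypot(l[2]-l[0],l[3]-l[1])
    if n>35: 
        w=f([l[:2],l[2:]],.018);print(l.round(1),round(ang(w),3),round((ang(w)-np.pi/2),3))
E
```

```text
knob [ 0.62609454 -0.22725886] jawtop [[0.5855, -0.2053], [0.5942, -0.2641], [0.5707, -0.2083], [0.5793, -0.2665]] 0.14706509753393848 0.14649165485284588
bedR [[ 0.46209645 -0.28137422]
 [ 0.57284667 -0.2633877 ]] 0.1610004855645446
gearbox [[0.6487, -0.1966], [0.6579, -0.2532], [0.5948, -0.2031], [0.6029, -0.2626]] [ 0.62605396 -0.22887304] 0.16143842031778255 0.12005987961385313 0.1685565799540556
[328.1 120.3 403.1 118.4] 1.743 0.172
[389.4 122.3 335.6 123.6] 1.74 0.17
[387.  246.9 390.8 124.3] 0.172 -1.399
[328.1   8.5 373.2   7.1] 1.746 0.176
[353.1 158.1 305.6 158.2] 1.716 0.145
[408.5  43.1 406.5 123.1] 0.186 -1.384
[406.  124.3 403.8 178.2] 0.173 -1.398
[403.6 179.3 401.4 233.2] 0.177 -1.394
[327.7  13.1 329.   84.4] 0.168 -1.403
[349.5 288.2 350.7 253.2] 0.139 -1.432
[314.8  19.4 316.2  55.7] 0.179 -1.392
[333.6 288.1 335.1 196.9] 0.139 -1.431
[310.2 204.4 311.5 288.1] 0.146 -1.424
```

```bash

python3 -m jog '[[[-3,20,0,0,0,-0.019,0],[0,16,10,0,0,0,0],[0,0,25,0,0,0,0],[0,0,30,0,0,0,0],[0,0,25,0,0,0,0]]]'
python3 -m jog '[[[0,0,15,0,0,0,0],[0,0,5,0,0,0,0],[0,0,0,0,0,0,0]]]'
python3 - <<'E'
from h import *
o,p,C=wrist('w6.png');state()
g=cv2.cvtColor(p["img"],cv2.COLOR_RGB2GRAY)
for l in cv2.createLineSegmentDetector().detect(g[0:330,230:450])[0][:,0]+np.array([230,0,230,0]):
    if np.hypot(l[2]-l[0],l[3]-l[1])>45: 
        w=toworld([l[:2],l[2:]],.018,p,C);d=w[1]-w[0];print(l.round(1),round(np.arctan2(d[1],d[0])%np.pi,3))
E
```

```text
clock: 8.85
position: [0.5145, -0.2474, 0.1489]
tool_rot: [-3.141, 0.001, 0.164]
force: [0.6, 0.8, -1.9]
grip_width: 0.0244
finger_force: 59.6
clock: 9.15
position: [0.5149, -0.2471, 0.1306]
tool_rot: [-3.141, 0.001, 0.165]
force: [0.4, -1.3, -1.6]
grip_width: 0.0243
finger_force: 59.5
{'clock': 9.2, 'position': [0.5151, -0.2472, 0.1314], 'tool_rot': [3.1413, -0.0004, 0.1653], 'qpos': [0.4689, 0.6771, -0.1765, 1.8607, 0.1907, 0.6195, -1.2306], 'force': [0.1764, 0.3987, -1.5034], 'grip_width': 0.0241, 'finger_force': 59.5364} 0.0726
[365.6 132.6 265.6 133.3] 1.743
[258.1 128.7 383.1 127.7] 1.744
[275.4 135.6 279.6 221.8] 0.173
[249.9 121.9 242.4   0.5] 0.172
[351.9 158.3 291.9 158.1] 1.732
[397.9   0.6 389.7 170.6] 0.172
[362.9 248.1 365.2 176.9] 0.173
[350.7 319.4 349.8 254.4] 0.204
[295.3 254.4 294.6 318.2] 0.13
[259.4  72.  381.9  70.9] 1.744
[364.4  98.7 281.9  99.8] 1.749
[391.2   0.6 388.4  68.2] 0.171
[252.2  69.4 248.3   0.6] 0.173
[256.5 219.5 250.3 126.8] 0.171
[384.4  68.1 386.9   0.6] 0.174
[354.5 191.8 352.9 246.9] 0.166
[333.3 328.1 334.9 195.6] 0.166
[310.3 210.6 311.6 328.1] 0.165
```

View pics/w6.png

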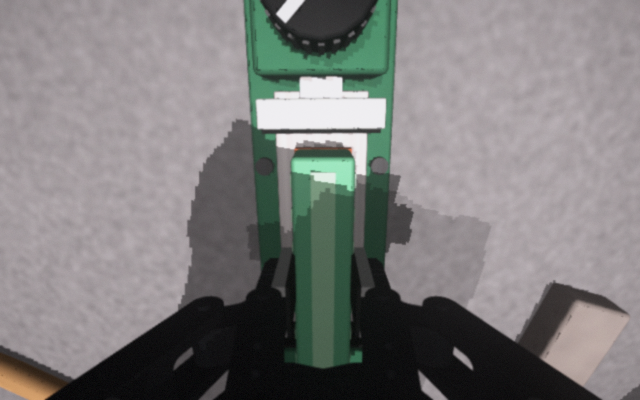

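Now I'll work out the bar's clearance to the jaw and its lateral centring.

```bash

python3 - <<'E'
from h import *
o,p,C=wrist();O=np.array([.5128,-.2478]);th=.173
x=np.array([np.cos(th),np.sin(th)]);y=np.array([-x[1],x[0]])
def f(n,uv,z): 
    w=toworld(uv,z,p,C)[:,:2]-O;print(n,(1000*np.c_[w@x,w@y]).round(1).tolist())
zt=o["position"][2]-.0605
w=o["position"][:2]-O;print("tcp",1000*w@x,1000*w@y)
f("bar top front corners",[(292,158),(353,158)],zt)
f("bar long edges",[(293,220),(354,220)],zt)
f("bar foot front",[(295,148.5),(352,148.5)],zt-.028)
f("jaw face top",[(258,128.7),(383,127.7)],.044)
f("jaw face top (lower line)",[(266,133.3),(366,132.6)],.044)
f("bed edges",[(279,210),(364,210)],.018)
f("base edges",[(256.5,219.5),(387.5,219.5)],.008)
f("base edges top",[(242.4,.5),(398,.5)],.008)
E
```

```text
tcp 2.410223965631441 0.14839527869145336
bar top front corners [[55.1, 10.2], [54.9, -13.9]]
bar long edges [[29.0, 10.7], [28.8, -14.8]]
bar foot front [[54.8, 11.3], [54.6, -15.9]]
jaw face top [[64.4, 28.2], [64.4, -30.0]]
jaw face top (lower line) [[62.2, 24.6], [62.2, -22.2]]
bed edges [[15.6, 23.9], [15.2, -25.7]]
base edges [[6.1, 39.5], [5.5, -41.7]]
base edges top [[127.4, 39.4], [126.8, -41.7]]
```

```bash

python3 -m jog '[[[0,-1,8,0,0,-0.008,0],[0,0,8,0,0,0,0],[0,0,4,0,0,0,0],[0,0,2,0,0,0,0],[0,0,0,0,0,0,0]]]'
python3 -m jog '[[[0,0,1,0,0,0,0],[0,0,0,0,0,0,0]]]'
python3 -m jog '[[[0,0,1,0,0,0,0],[0,0,0,0,0,0,0]]]'
```

```text
clock: 9.75
position: [0.5146, -0.246, 0.1086]
tool_rot: [-3.141, 0.0, 0.174]
force: [-0.5, -0.6, -1.6]
grip_width: 0.0242
finger_force: 59.6
clock: 9.95
position: [0.5147, -0.2461, 0.108]
tool_rot: [3.142, -0.0, 0.174]
force: [-0.4, 0.3, -2.3]
grip_width: 0.0244
finger_force: 59.6
clock: 10.15
position: [0.5147, -0.2461, 0.1069]
tool_rot: [-3.142, -0.0, 0.174]
force: [0.5, -0.4, -1.5]
grip_width: 0.0243
finger_force: 59.6
```

```bash

python3 -m jog '[[[0,0,0.5,0,0,0,0],[0,0,0,0,0,0,0]]]'
python3 -m jog '[[[0,0,0.5,0,0,0,0],[0,0,0,0,0,0,0]]]'
```

```text
clock: 10.35
position: [0.5146, -0.2461, 0.1063]
tool_rot: [-3.142, 0.0, 0.174]
force: [-0.4, 0.0, -2.5]
grip_width: 0.0244
finger_force: 59.6
clock: 10.55
position: [0.5147, -0.2461, 0.1062]
tool_rot: [3.141, -0.0, 0.174]
force: [-2.0, 0.1, 5.1]
grip_width: 0.0245
finger_force: 60.5
```

Contact: it's resting on the bed. I'll release and lift.

```bash

python3 -m jog '[[[0,0,0,0,0,0,0.33],[0,0,0,0,0,0,0.45],[0,0,0,0,0,0,0.52],[0,0,0,0,0,0,0.52],[0,0,-10,0,0,0,0.6]]]'
python3 -m jog '[[[0,0,-25,0,0,0,0.8],[0,0,-30,0,0,0,0.9],[0,0,-30,0,0,0,0.9],[-10,0,-20,0,0,0,0.9],[0,0,0,0,0,0,0.9]]]'
python3 - <<'E'
from h import *
o,p,C=wrist('w7.png');state();O=np.array([.5128,-.2478]);th=.173
x=np.array([np.cos(th),np.sin(th)]);y=np.array([-x[1],x[0]])
I=p["img"].astype(int)
m=((I[...,1]>I[...,0]+25)&(I[...,1]>115)).astype(np.uint8)
n,l,s,_=cv2.connectedComponentsWithStats(m)
for i in range(1,n):
    if s[i,4]>1000:
        r=rect(l==i,.046,p,C);w=np.array(r[0])/1000-O;print(s[i],r,1000*w@x,1000*w@y)
show(["bar_jade_center","fixture_bed","knob_grip","jaw"],p)
E
```

```text
clock: 11.05
position: [0.5142, -0.2459, 0.1153]
tool_rot: [-3.141, 0.002, 0.174]
force: [0.7, -0.1, 0.1]
grip_width: 0.0512
finger_force: 0.0
clock: 11.55
position: [0.5049, -0.2486, 0.2242]
tool_rot: [3.139, -0.003, 0.173]
force: [0.6, -0.3, 0.1]
grip_width: 0.0772
finger_force: 0.0
{'clock': 11.6, 'position': [0.5049, -0.2483, 0.2226], 'tool_rot': [3.14, -0.002, 0.1731], 'qpos': [0.5042, 0.5293, -0.2106, 1.8361, 0.1499, 0.789, -1.1817], 'force': [0.0554, -0.4024, -0.0568], 'grip_width': 0.0767, 'finger_force': 0.0} 0.0726
[ 272    0   36  132 1127] ((595.8794555664062, -211.43466186523438), (86.56503295898438, 23.882863998413086), 9.678285598754883) 88.0991795654924 21.521345560940652
[ 281    0   83   68 1987] ((621.500732421875, -229.67514038085938), (42.414669036865234, 56.61900329589844), 9.94326114654541) 110.1981164765239 -0.8572574246303475
[ 336    0   37  157 1491] ((594.4960327148438, -256.8604431152344), (105.13795471191406, 24.34792709350586), 9.796065330505371) 78.91688889445717 -22.988215198425365
[ 304  117   35   83 1924] ((536.3731079101562, -244.02503967285156), (62.20484924316406, 25.2531795501709), 10.646334648132324) 23.871042467113714 -0.3392249234172868
bar_jade_center [(0.62, [0.5108, -0.2449, 0.0316])]
fixture_bed []
knob_grip [(0.77, [0.6235, -0.2254, 0.0709])]
jaw [(0.61, [0.5737, -0.2322, 0.0186])]
```

View pics/w7.png

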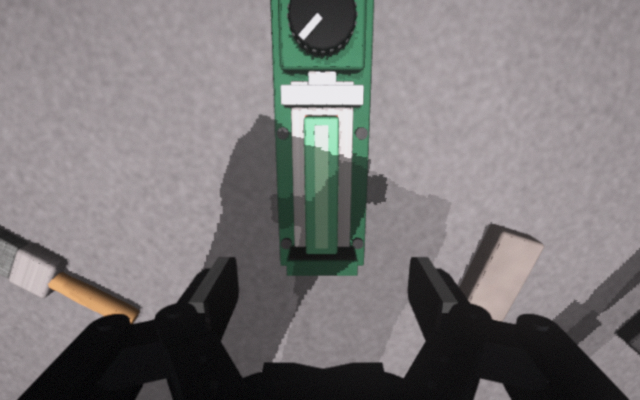

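The w7 view shows the bar upright on the bed at (321,185), between the fixed jaw (row 250) and the sliding jaw (row 105), with the knob at (322,20). I've now used all my picture views, so from here I'll go by numbers. Next I move over the knob and unwind the wrist anticlockwise so one grip can turn it about 4.5 rad.

```bash

python3 -m jog '[[[30,0,0,0,0,0,1],[45,0,0,0,0,0,1],[35,0,0,0,0,0,1],[13,1,0,0,0,0,1],[0,0,0,0,0,-0.15,1]]]'
python3 - <<'E'
from h import *
o,p,C=wrist();state();show(["knob_grip"],p)
E
for i in 1; do
python3 -m jog '[[[0,0,0,0,0,-0.15,1],[0,0,0,0,0,-0.15,1],[0,0,0,0,0,-0.15,1],[0,0,0,0,0,-0.15,1],[0,0,0,0,0,-0.15,1]]]'
python3 -m jog '[[[0,0,0,0,0,-0.15,1],[0,0,0,0,0,-0.15,1],[0,0,0,0,0,-0.15,1],[0,0,0,0,0,-0.15,1],[0,0,0,0,0,-0.15,1]]]'
python3 -m jog '[[[0,0,0,0,0,-0.15,1],[0,0,0,0,0,-0.15,1],[0,0,0,0,0,-0.15,1],[0,0,0,0,0,-0.15,1],[0,0,0,0,0,-0.15,1]]]'
python3 -m jog '[[[0,0,0,0,0,-0.15,1],[0,0,0,0,0,-0.15,1],[0,0,0,0,0,-0.15,1],[0,0,0,0,0,-0.15,1],[0,0,0,0,0,-0.15,1]]]'
done | grep -v force
python3 -m jog '[[[0,0,0,0,0,-0.15,1],[0,0,0,0,0,-0.1,1],[0,0,0,0,0,0,1]]]'
python3 - <<'E'
from h import *
o,p,C=wrist();state();show(["knob_grip"],p)
E
```

```text
clock: 12.3
position: [0.6279, -0.2259, 0.2193]
tool_rot: [-3.14, 0.001, 0.326]
force: [-0.9, -0.0, -1.3]
grip_width: 0.0855
finger_force: 0.0
{'clock': 12.35, 'position': [0.6268, -0.2266, 0.2194], 'tool_rot': [-3.1405, 0.0013, 0.3399], 'qpos': [0.4101, 0.6856, -0.2406, 1.5444, 0.1882, 0.9361, -1.1211], 'force': [-0.8055, -0.3512, -0.5979], 'grip_width': 0.0854, 'finger_force': 0.0} 0.0726
knob_grip [(0.81, [0.6247, -0.2228, 0.0677])]
clock: 12.9
position: [0.6257, -0.2277, 0.2204]
tool_rot: [-3.141, 0.0, 1.075]
grip_width: 0.0855
clock: 13.4
position: [0.6257, -0.2276, 0.2204]
tool_rot: [-3.141, -0.001, 1.825]
grip_width: 0.0852
clock: 13.9
position: [0.6257, -0.2277, 0.2203]
tool_rot: [-3.141, -0.001, 2.575]
grip_width: 0.0851
clock: 14.4
position: [0.6257, -0.2276, 0.2202]
tool_rot: [3.141, -0.001, -2.958]
grip_width: 0.0852
clock: 14.7
position: [0.6256, -0.2277, 0.2201]
tool_rot: [3.14, -0.001, -2.711]
force: [-0.7, -0.5, -0.4]
grip_width: 0.0853
finger_force: 0.0
{'clock': 14.75, 'position': [0.6258, -0.2277, 0.2202], 'tool_rot': [3.1405, -0.0007, -2.7147], 'qpos': [0.8288, 0.8667, -0.9834, 1.521, 0.7589, 1.1714, 1.7009], 'force': [0.2613, 0.5182, -0.1778], 'grip_width': 0.0851, 'finger_force': 0.0} 0.0726
knob_grip [(0.6, [0.6234, -0.224, 0.0679])]
```

```bash

python3 - <<'E'
from h import *
o,p,C=wrist()
for d in bot.trace("knob_grip",p)[:2]:
    m=d["region"].astype(np.uint8);c=max(cv2.findContours(m,0,1)[0],key=cv2.contourArea)[:,0]
    for z in(.082,.05):
        w=toworld(c,z,p,C)[:,:2]*1000;print(d["conf"],z,cv2.minEnclosingCircle(w.astype(np.float32)),w.min(0),w.max(0))
E
```

```text
0.87 0.082 ((623.4647216796875, -231.00941467285156), 22.944168090820312) [ 600.68133649 -250.23536689] [ 645.52206344 -209.86175619]
0.87 0.05 ((633.6675415039062, -226.46273803710938), 26.459426879882812) [ 607.39365203 -248.63462329] [ 659.10449621 -202.07530916]
```

```bash

python3 -m jog '[[[0,-1,20,0,0,0,1],[0,0,30,0,0,0,1],[0,0,25,0,0,0,1],[0,0,15,0,0,0,1],[0,0,6,0,0,0,1]]]'
python3 -m jog '[[[0,0,0,0,0,0,0.6],[0,0,0,0,0,0,0.4],[0,0,0,0,0,0,0.2],[0,0,0,0,0,0,0.2],[0,0,0,0,0,0,0.2]]]' 60
python3 -c "
from h import *
state()"
```

```text
clock: 15.4
position: [0.6261, -0.2282, 0.1233]
tool_rot: [3.14, -0.001, -2.71]
force: [-1.3, 0.1, 1.1]
grip_width: 0.0857
finger_force: 0.0
clock: 15.9
position: [0.6267, -0.2275, 0.1263]
tool_rot: [3.141, 0.001, -2.709]
force: [-6.6, 5.7, 11.4]
grip_width: 0.0387
finger_force: 59.3
{'clock': 15.9, 'position': [0.6267, -0.2275, 0.1263], 'tool_rot': [3.1412, 0.0006, -2.7089], 'qpos': [0.7964, 0.9742, -0.9134, 1.5672, 0.8596, 1.0426, 1.6417], 'force': [-6.5812, 5.6954, 11.3792], 'grip_width': 0.0387, 'finger_force': 59.2836} 0.0726
```

```bash

python3 -m jog '[[[0,0,0,0,0,0,0.55],[0,0,-4,0,0,0,0.55],[0,0,0,0,0,0,0.2],[0,0,0,0,0,0,0.2],[0,0,0,0,0,0,0.2]]]' 60
```

```text
clock: 16.4
position: [0.6266, -0.2276, 0.1303]
tool_rot: [3.141, 0.0, -2.709]
force: [-8.8, 6.1, 17.0]
grip_width: 0.0382
finger_force: 58.5
```

```bash

python3 -m jog '[[[0,0,0,0,0,0.05,0.2],[0,0,0,0,0,0.1,0.2],[0,0,0,0,0,0.1,0.2],[0,0,0,0,0,0.1,0.2],[0,0,0,0,0,0.1,0.2]]]'
python3 -c "
from h import *
o=bot.observe();print(o['moment'],o['force'])"
python3 -m jog '[[[0,0,0,0,0,0.12,0.2],[0,0,0,0,0,0.12,0.2],[0,0,0,0,0,0.12,0.2],[0,0,0,0,0,0.12,0.2],[0,0,0,0,0,0.12,0.2]]]'
python3 -c "
from h import *
o=bot.observe();print(o['moment'],o['qpos'])
p=bot.grab_frame('side');show(['jaw','bar_jade_center'],p)"
```

```text
clock: 16.9
position: [0.6265, -0.2274, 0.1303]
tool_rot: [3.141, -0.0, 3.12]
force: [-10.1, 6.4, 16.0]
grip_width: 0.0383
finger_force: 58.6
[1.25764457 2.11127148 0.10455989] [-10.12789269   6.4240328   16.01666048]
clock: 17.4
position: [0.6266, -0.2272, 0.1303]
tool_rot: [3.141, -0.001, 2.52]
force: [-9.7, 9.3, 17.0]
grip_width: 0.0385
finger_force: 58.6
[1.50743079 2.15087019 0.16009639] [ 0.69194604  0.89170682 -0.71110184  1.57232537  0.67953974  0.93895122
  0.6996227 ]
jaw [(0.65, [0.5721, -0.2363, 0.0176])]
bar_jade_center [(0.75, [0.3165, 0.2451, 0.0126])]
```

```bash

python3 -m jog '[[[0,0,0,0,0,0.12,0.2],[0,0,0,0,0,0.12,0.2],[0,0,0,0,0,0.12,0.2],[0,0,0,0,0,0.12,0.2],[0,0,0,0,0,0.12,0.2]]]'
python3 -m jog '[[[0,0,0,0,0,0.12,0.2],[0,0,0,0,0,0.12,0.2],[0,0,0,0,0,0.12,0.2],[0,0,0,0,0,0.12,0.2],[0,0,0,0,0,0.12,0.2]]]'
python3 -c "
from h import *
o=bot.observe();print(o['moment'],o['qpos'])
for c in ('side','scene'):
  p=bot.grab_frame(c);show(['jaw','bar_jade_center'],p)"
python3 -m jog '[[[0,0,0,0,0,0.12,0.2],[0,0,0,0,0,0.12,0.2],[0,0,0,0,0,0.12,0.2],[0,0,0,0,0,0.12,0.2],[0,0,0,0,0,0.12,0.2]]]'
python3 -c "
from h import *
o=bot.observe();print(o['moment'],o['qpos'])"
```

```text
clock: 18.05
position: [0.6267, -0.227, 0.1303]
tool_rot: [3.141, -0.001, 1.92]
force: [-8.0, 9.6, 15.9]
grip_width: 0.0381
finger_force: 59.3
clock: 18.55
position: [0.6269, -0.2269, 0.1303]
tool_rot: [3.141, -0.001, 1.32]
force: [-6.6, 8.6, 16.2]
grip_width: 0.0383
finger_force: 59.1
[1.90449024 1.74452357 0.1458088 ] [ 0.53374589  0.82453722 -0.43883843  1.58147837  0.43296906  0.83333925
 -0.32683919]
jaw [(0.69, [0.57, -0.2392, 0.0182])]
bar_jade_center [(0.7, [0.3149, 0.2434, 0.0115]), (0.58, [0.5223, 0.2802, 0.0236]), (0.57, [0.515, -0.2451, 0.0312])]
jaw [(0.55, [0.5625, -0.2409, 0.0218])]
bar_jade_center [(0.78, [0.5119, -0.2463, 0.0362]), (0.63, [0.3104, 0.2453, 0.0122]), (0.28, [0.5033, 0.2002, -0.0043])]
clock: 19.35
position: [0.6272, -0.227, 0.1303]
tool_rot: [-3.141, -0.002, 0.72]
force: [-4.4, 8.9, 15.0]
grip_width: 0.0383
finger_force: 59.2
[1.93368977 1.28031616 0.19283352] [ 0.44288579  0.80349899 -0.29120086  1.586725    0.29173753  0.79357915
 -0.82050988]
```

```bash

python3 -m jog '[[[0,0,0,0,0,0.12,0.2],[0,0,0,0,0,0.12,0.2],[0,0,0,0,0,0.12,0.2],[0,0,0,0,0,0.12,0.2],[0,0,0,0,0,0.12,0.2]]]'
python3 -c "
from h import *
o=bot.observe();print(o['moment'],o['qpos'])"
python3 -m jog '[[[0,0,0,0,0,0.1,0.2],[0,0,0,0,0,0.1,0.2],[0,0,0,0,0,0.1,0.2],[0,0,0,0,0,0.1,0.2],[0,0,0,0,0,0.1,0.2]]]'
python3 -c "
from h import *
o=bot.observe();print(o['moment'],o['qpos'])"
python3 -m jog '[[[0,0,0,0,0,0.1,0.2],[0,0,0,0,0,0.1,0.2],[0,0,0,0,0,0.1,0.2],[0,0,0,0,0,0.1,0.2],[0,0,0,0,0,0,0.2]]]'
python3 -c "
from h import *
o=bot.observe();print(o['moment'],o['qpos'])
for c in ('side','scene'):
  p=bot.grab_frame(c);show(['jaw','bar_jade_center'],p)"
```

```text
clock: 19.85
position: [0.6273, -0.2272, 0.1303]
tool_rot: [-3.141, -0.002, 0.12]
force: [-4.9, 6.9, 13.6]
grip_width: 0.038
finger_force: 59.0
[1.6641531  0.91501697 0.14998033] [ 0.34707708  0.79235643 -0.13847356  1.59247603  0.13999774  0.76525268
 -1.30257702]
clock: 20.35
position: [0.6273, -0.2274, 0.1303]
tool_rot: [-3.14, -0.001, -0.379]
force: [-3.4, 5.9, 14.3]
grip_width: 0.0381
finger_force: 59.0
[1.42545943 0.80910412 0.19832261] [ 0.26530865  0.7911318  -0.00894367  1.59746338  0.00707688  0.75179183
 -1.69631092]
clock: 20.85
position: [0.6272, -0.2276, 0.1303]
tool_rot: [-3.14, -0.0, -0.779]
force: [-5.2, 4.2, 15.3]
grip_width: 0.0385
finger_force: 59.4
[ 1.15293678  0.82107468 -0.07843729] [ 0.19901463  0.79564086  0.09612928  1.6014884  -0.10263057  0.74824043
 -2.00844561]
jaw [(0.61, [0.3718, 0.0036, -0.0001]), (0.43, [0.5655, -0.2384, 0.0155]), (0.43, [0.5123, -0.2509, 0.0187])]
bar_jade_center [(0.76, [0.3164, 0.2462, 0.0124]), (0.58, [0.5097, -0.2485, 0.0323])]
jaw [(0.51, [0.5603, -0.2407, 0.0193])]
bar_jade_center [(0.77, [0.5045, -0.2462, 0.0346]), (0.59, [0.3102, 0.2469, 0.0151])]
```

```bash

for i in 1; do
python3 -m jog '[[[0,0,0,0,0,0.05,0.2],[0,0,0,0,0,0.05,0.2]]]' |grep -A1 tool_rot
python3 -c "
from h import *
o=bot.observe();print(o['moment'][2])"
python3 -m jog '[[[0,0,0,0,0,0.05,0.2],[0,0,0,0,0,0.05,0.2]]]'|grep -A1 tool_rot
python3 -c "
from h import *
o=bot.observe();print(o['moment'][2])"
python3 -m jog '[[[0,0,0,0,0,0.05,0.2],[0,0,0,0,0,0.05,0.2]]]'|grep -A1 tool_rot
python3 -c "
from h import *
o=bot.observe();print(o['moment'][2],o['qpos'][6])"
done
```

```text
tool_rot: [-3.14, -0.0, -0.877]
force: [-4.5, 5.2, 16.0]
0.771396065685847
tool_rot: [-3.139, -0.004, -0.977]
force: [8.1, -9.2, -0.0]
0.38126232580147035
tool_rot: [-3.139, -0.004, -1.078]
force: [5.3, -10.7, 8.9]
0.48529043219950596 -2.2394584064338674
```

The torque jumped from about 0.15 to 0.77 N m and then the grip slipped, so the knob is at its stop. I'll release, lift off and verify.

```bash

python3 -m jog '[[[0,0,0,0,0,0,0.6],[0,0,0,0,0,0,0.8],[0,0,0,0,0,0,1],[0,0,0,0,0,0,1],[0,0,-10,0,0,0,1]]]'
python3 -m jog '[[[0,0,-30,0,0,-0.1,1],[0,0,-40,0,0,-0.15,1],[-20,0,-25,0,0,-0.15,1],[-40,0,0,0,0,-0.15,1],[-40,0,0,0,0,-0.15,1]]]'
python3 -m jog '[[[0,0,0,0,0,-0.15,1],[0,0,0,0,0,-0.15,1],[0,0,0,0,0,-0.15,1],[0,0,0,0,0,-0.1,1],[0,0,0,0,0,0,1]]]'
python3 - <<'E'
from h import *
o,p,C=wrist('w8.png');state();show(["bar_jade_center","jaw","knob_grip","fixture_bed"],p)
O=np.array([.5128,-.2478]);th=.173
x=np.array([np.cos(th),np.sin(th)]);y=np.array([-x[1],x[0]])
for q,z in(("bar_jade_center",.046),("jaw",.044)):
    for d in bot.trace(q,p)[:3]:
        r=rect(d["region"],z,p,C);w=np.array(r[0])/1000-O;print(q,d["conf"],np.round(r[1],1),r[2],1000*w@x,1000*w@y)
for c in("side","scene"):
    p=bot.grab_frame(c);print(c);show(["bar_jade_center","jaw","white_pot","brush","rub_stone","cup","glaze_jar"],p)
E
```

```text
clock: 22.25
position: [0.6259, -0.2282, 0.1381]
tool_rot: [3.14, 0.002, -1.076]
force: [0.0, 0.5, -0.2]
grip_width: 0.0852
finger_force: 0.0
clock: 22.75
position: [0.5467, -0.1675, 0.2352]
tool_rot: [-3.141, -0.002, -0.369]
force: [0.3, -1.0, 0.8]
grip_width: 0.0854
finger_force: 0.0
clock: 23.25
position: [0.5472, -0.1689, 0.2346]
tool_rot: [3.141, -0.001, 0.175]
force: [-0.1, 0.1, 0.0]
grip_width: 0.0854
finger_force: 0.0
{'clock': 23.3, 'position': [0.5472, -0.1689, 0.2345], 'tool_rot': [3.1414, -0.0005, 0.1711], 'qpos': [0.2905, 0.524, -0.1315, 1.8025, 0.0899, 0.8204, -1.2845], 'force': [-0.1598, 0.2815, -0.7402], 'grip_width': 0.0856, 'finger_force': 0.0} 0.0726
bar_jade_center [(0.89, [0.5038, -0.2454, 0.032])]
jaw [(0.8, [0.5614, -0.2375, 0.018])]
knob_grip [(0.8, [0.6247, -0.2232, 0.0683])]
fixture_bed []
bar_jade_center 0.57 [110.3  32.1] 9.705565452575684 -3.7612841610142214 2.400515278586143
jaw 0.96 [19.9 62.7] 10.179308891296387 60.746610297546844 1.1754070477478198
side
bar_jade_center [(0.76, [0.5122, -0.2455, 0.0303]), (0.58, [0.316, 0.2464, 0.0139])]
jaw [(0.49, [0.5631, -0.2393, 0.0142])]
white_pot [(0.89, [0.7405, 0.1378, 0.002])]
brush [(0.78, [0.373, 0.0003, 0.0022]), (0.36, [0.7324, -0.0234, -0.0055])]
rub_stone [(0.58, [0.4449, -0.4288, -0.0011])]
cup [(0.92, [0.7123, 0.2917, 0.0024])]
glaze_jar [(0.78, [0.7345, -0.0203, -0.0011]), (0.55, [0.5119, -0.2469, 0.0169])]
scene
bar_jade_center [(0.62, [0.506, -0.2441, 0.0363]), (0.56, [0.3109, 0.2435, 0.0142])]
jaw [(0.48, [0.5593, -0.2362, 0.0178])]
white_pot [(0.59, [0.7414, 0.1414, 0.0011]), (0.54, [0.5077, -0.2458, 0.0361])]
brush [(0.74, [0.3728, 0.0039, -0.0024])]
rub_stone [(0.8, [0.444, -0.4256, 0.0026])]
cup [(0.94, [0.7145, 0.2961, 0.0003])]
glaze_jar [(0.8, [0.7331, -0.0219, 0.0017]), (0.28, [0.3717, 0.001, -0.0021])]
```

```bash
python3 -c "
from h import *
print(bot.job_done())"
```

```text
the job is handed in; nothing more can be done
None
```

The jade bar is on the bed upright and lengthwise, and the sliding jaw holds it end to end against the fixed jaw. I turned the knob until its torque jumped, most likely at its stop, then let go and handed the job in at about 23 s on the robot's clock; the last checks were camera measurements only, as my picture views were used up.

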